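Extend the telescopic crumb brush and hold it ready

ROBOT

A 6-joint arm with a two-finger parallel gripper is mounted at the origin on the work surface. World frame = base frame: x ahead of the robot, y to its left, z up, the work surface at z = 0. Lengths are in m, angles in rad, forces in N, time in s.
With the tool pointing down it reaches from about 0.325 to 0.9 m from the base axis. Payload 6.1 kg.
Tool frame: the origin (TCP) lies on the front face of the gripper's body, between the roots of the fingers; the fingertips stand 73 mm ahead of it and the grasp point (between the pads) lies 54 mm ahead of it; z points along the fingers, y is the line along which they close (so a half turn about z gives the same grasp; the last joint's range is limited). The gripper opens to 85 mm and grips with 20 to 120 N. Pads are 22 mm wide; open, the fingers measure 114 mm over their backs; the gripper's body (76 mm by 85 mm) begins 54 mm behind the grasp point. The pads swing forward as they close: fully open they stand 13 mm farther back than shut.
Start: joints at [-0.126, 0.22, 1.526, -0, 1.395, -0.126], TCP at [0.625, -0, 0.304] pointing down, gripper open.
Joint ranges: [-2.98, 2.98], [-0.91, 2.08], [0.09, 2.57], [-1.24, 4.39], [0.2, 2.65], [-2.68, 2.68]. Speed limits (rad/s): [2.57, 2.57, 3.01, 3.14, 3.14, 3.14].

INTERFACE

Orientations are given as a rotation vector (axis times angle).
In Python, from plant import arm gives the robot as it stands. The module is installed in compiled form; this text tells all that it offers.
- The arm moves only by the shell command python3 -m pendant 'ROWS'. ROWS is a JSON object whose one key "commands" holds a list of rows, each a list of 7 numbers: the shift along the tool's x, y, z in units of 40 mm (1.0 is 40 mm), then the turn, a rotation vector about the tool's x, y, z in units of 5 degrees (1.0 is 5 degrees), then the opening, from 0 (shut) to 1 (fully open). A call has 1 to 5 rows; each row shifts and turns the commanded pose from where the row before left it, along the tool's axes as they then stand; what a row does not reach is not made up. A row lasts 1/12 s, in which the tool goes at most 41.7 mm and 7.16 degrees, less where a joint would pass 70% of its speed; a pose out of reach is approached as far as the arm can. A call is refused whole if a number of a shift passes 1 or a number of a turn 1, either way. A call with a gripper value outside its range is refused whole. The fingers move at their own pace and stop on an object; the grip force is fixed at half the most. Time passes only in rows, so rows that do not move let the fingers close. It gives the time, the measured TCP pose, the force, the opening and the grip force at its end, in the units of the state.
- arm.get_obs(): the state, without advancing time (a new reading comes with each control period).
- arm.camera(name): name is "scene" or "side" or "wrist"; returns (picture, depth): 384x512x3 uint8, red, green, blue; 384x512 float32, m along the optical axis (not along the pixel's ray), 0 where there is no reading.
- arm.calibration(name): a dict with "mtx" (3x3 intrinsics, pixels), "dist" ([k1, k2, p1, p2, k3] as OpenCV has them; the pictures are not rectified), "R" (3x3) and "t" (3): a world point X has camera coordinates R X + t. Camera axes: x right, y down, z forward; pixel columns grow to the right and rows downward; lengths in m; the calibration is good to about 2 mm. A picture is of the moment at which its call begins: read the wrist's pose just before it. calibration takes no time and is no camera call; for the wrist camera it gives the pose at the moment of the call.
- arm.sign_off(): hands the job in; it is judged then, once.
The state is a dict: "time_s": time; "joint_positions": joint angles; "dq": joint speeds; "effort": joint torques, N m; "ee_pos": TCP position; "tool_rot": TCP orientation; "force": force on the tool from outside, world axes, zero at the start; "wrist_torque": the same for the moment, N m; "opening": opening from 0.0 (shut) to 1.0 (fully open); "grasp_force": force on a finger pad.
Only numpy, scipy, OpenCV 4.12 (cv2) and the standard library are available. Lean on these libraries where they do the work, as an engineer would, in place of code of your own. Each camera call takes 0.05 s, during which the arm holds its last target. There are 200 camera calls.

TASK

Get the telescopic crumb brush ready for sweeping the deep bread shelves: squeeze the button on the side of its handle and, with the head held back by the wooden rest, pull the handle out past the first stop to the second, then let the button spring out again so that the handle is locked. Take the extended brush by its tube, near the point of balance, lift it straight up out of the rest and finish while holding it still, level and bristles down, some 20 cm above the counter, carried by the gripper alone and with the button not pressed in. Leave the loaf, the flour shaker, the dough scraper and the proving basket where they are.

Things in the scene. Friction and masses are not known exactly. Their poses are not given: they have to be found in the camera images.
- rest: fixed wooden rest: base board 200 x 100 x 16 mm with two cheeks (18 mm thick, 66 wide) whose slots, 25 mm wide, open upwards: floor 52, top 74 mm above the counter. Origin on the counter below the brush head's shoulder; x along the tube to the handle, button on the -y side. Cheeks at x = 2 to 20 mm (fork that holds back the head) and 135 to 153 mm. Place and yaw vary
- brush: crumb brush in the rest, about 0.28 kg. Origin on the tube's axis at the head's shoulder, 66 mm above the counter; x along the tube to the handle, button on the -y side, z up. Aluminium outer tube x = 0 to 200 mm, 22 mm wide (y), 28 high (z), 1.5 mm free each side in the slots, which it leaves straight upwards (22 mm deep); three lock holes in its -y side
- head_mid (a point): middle of the wooden brush head, 75 mm from the brush origin away from the handle: 150 mm long, 44 wide, 22 high, bristles reaching 45 mm below this point. It is wider than the rest's slot, so when the handle is pulled the head comes up against the fork, after at most 6 mm of slack
- tube_balance (a point): on the axis of the outer tube, 83 mm from the brush origin towards the handle, midway between the rest's cheeks (115 mm free between them) and within 20 mm of the extended brush's point of balance. Fingers fit here on the two flat sides, 22 mm apart and 28 mm high. Lifted by the far end of the handle instead, the brush droops at the head and jams in the rest
- handle_grip (a point): on the axis of the handle, abreast of the button: 262 mm from the brush origin when pushed home; moves out with the handle. The black grip is 26 mm wide (y), 30 high (z), from 45 mm before this point to 65 mm beyond it, and overhangs the rest freely, its underside 51 mm above the counter
- button_face (a point): centre of the outer face of the thumb button on the -y side of the black grip: grey, 22 mm long, 14 high, 6 mm proud of the grip (32 mm across grip and button). Moves with the handle
- brush_handle (a joint): how far the handle is out, m: 0 home (start), 0.065 first stop, 0.130 second stop, which is solid. A pin worked by the button locks it at each stop with 1.5 mm of play; with the button in it slides at about 2 N friction plus 6 N per m/s. Let go of the button between stops and the pin snaps into the next hole it reaches
- brush_button (a joint): how far the button is in, m: 0 out (locked, when at a stop), about 0.003 if released between stops, 0.005 fully in. Spring 3 N out, 7 N in. Fingers closing on the grip over the button with 20 N or more push it fully in; it springs out when they open. Fingers gripping elsewhere leave it out
- loaf: round country loaf, 172 mm across, 89 mm high, 0.7 kg; origin at the centre of its underside. Leave it
- shaker: steel flour shaker, 72 mm across, 106 mm high; origin at the centre of its underside. Leave it
- scraper: dough scraper lying flat, steel blade 78 x 150 mm with a dark wooden back 18 mm high; origin under the blade's centre. Leave it
- basket: round proving basket, 170 mm across the rim, 70 mm high; origin at the centre of its underside. Leave it
Not all that is in view belongs to the job. Of the things like the rest, leave any that is red; of the rest the larger one is meant. Leave any green look-alike of the basket alone.

How it is judged:
By the outcome, as a careful person would: the job done as asked, in the order asked, and still so for the second after the job is handed in, while the arm keeps its last pose, push and grip.
It also fails if it takes over 48 s, if anything falls off the work surface, if the arm or the gripper's body presses on something with over 40 N, if the wrist force passes 120 N, or if a joint passes its speed limit or range.

## Working session

There is one attempt and no reset: what is moved stays moved. The work goes in short steps, Python scripts to look and compute and a shell command to move; the robot and the scene stay as the last step left them, time stands still between calls to the robot, and variables do not carry over. Pictures are saved under pics/ and viewed, at most 10 in all, crops included, and the job is handed in when it is done.

```bash
mkdir -p pics; python3 - <<'E'
from plant import arm
import cv2,numpy as np
o=arm.get_obs();print(o)
for n in("scene","side"):
    p,d=arm.camera(n);c=arm.calibration(n);np.savez(n+"0.npz",p=p,d=d,**{k:np.array(v) for k,v in c.items()})
    cv2.imwrite(f"pics/{n}0.png",p[:,:,::-1]);print(n,c["R"],c["t"],c["mtx"],c["dist"])
a=cv2.imread("pics/scene0.png");b=cv2.imread("pics/side0.png")
E
```

```text
{'time_s': 0.0, 'joint_positions': array([-1.26104712e-01,  2.21255022e-01,  1.52764766e+00,  3.07943883e-05,
        1.39472679e+00, -1.26072254e-01]), 'dq': array([-0.00104601,  0.00024955, -0.00138729, -0.00183471, -0.00149912,
       -0.00051199]), 'effort': array([-5.06932320e-04, -4.96913910e+01, -3.89390445e+01, -4.46828235e-04,
        1.12446505e-02,  2.49123751e-06]), 'ee_pos': array([6.24514490e-01, 6.27650972e-05, 3.02761874e-01]), 'tool_rot': array([-2.22033158e+00, -2.22024748e+00,  1.92124301e-03]), 'force': array([-0.20130501, -0.72995813,  0.34975912]), 'wrist_torque': array([-0.01345284,  0.06923896, -0.01589843]), 'grasp_force': 0.0, 'opening': 0.9980366228662193}
scene [[ 0.40274851  0.91523884  0.01146741]
 [ 0.58389588 -0.24725338 -0.77326022]
 [-0.70488243  0.31812517 -0.63398512]] [-0.14585215 -0.26006893  1.68339365] [[369.42460142   0.         256.03052048]
 [  0.         369.42460142 191.86983248]
 [  0.           0.           1.        ]] [-0.11069616  0.          0.          0.          0.        ]
side [[ 0.84674119 -0.53199871  0.00259241]
 [-0.35025498 -0.56112833 -0.74997097]
 [ 0.40043826  0.63412331 -0.66146567]] [-0.47046038  0.19438556  1.64077263] [[454.9863622    0.         255.08409843]
 [  0.         454.9863622  191.07136134]
 [  0.           0.           1.        ]] [0.02553291 0.         0.         0.         0.        ]
```

View pics/scene0.png

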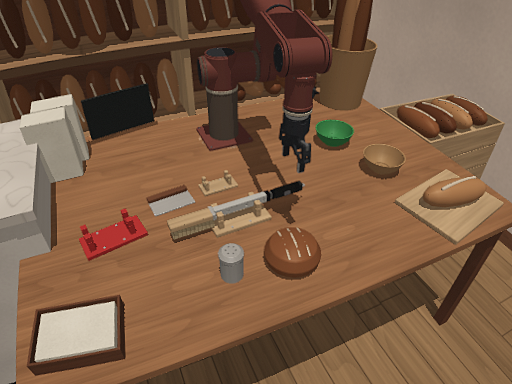

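View pics/side0.png

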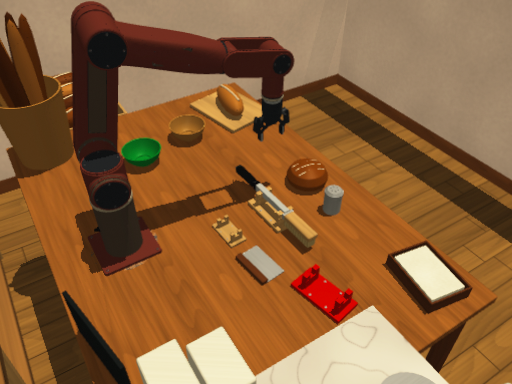

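The side view shows three rest-like things:
- **Red rest:** scene (113,236), side (323,292). Leave it.
- **Small wooden rest:** scene (217,185), side (229,231). It is empty, so leave it.
- **Larger wooden rest:** scene (240,218), side (275,212). It holds the brush, with the head near (195,222), the black handle near (287,191) and the loaf and shaker beside it. This is the one meant. I'll measure it and confirm it in a crop.

```bash
cat > h.py <<'E'
import numpy as np,cv2
def cloud(c):
    p,d=c["p"],c["d"]; H,W=d.shape
    u,v=np.meshgrid(np.arange(W),np.arange(H))
    n=cv2.undistortPoints(np.stack([u,v],-1).reshape(-1,1,2).astype(float),c["mtx"],c["dist"]).reshape(H,W,2)
    X=np.dstack([n*d[...,None],d])
    return (X-c["t"])@c["R"]   # world
def ray(c,uv):
    n=cv2.undistortPoints(np.array(uv,float).reshape(-1,1,2),c["mtx"],c["dist"]).reshape(-1,2)
    return -c["R"].T@c["t"], np.c_[n,np.ones(len(n))]@c["R"]
def plane(c,uv,z):
    o,r=ray(c,uv); return o+r*((z-o[2])/r[:,2])[:,None]
def snap(arm,n):
    c={k:np.array(v) for k,v in arm.calibration(n).items()}
    c["p"],c["d"]=arm.camera(n); return c
E
python3 - <<'E'
import numpy as np,cv2
from h import *
for n,(x0,y0,x1,y1) in dict(scene=(160,165,320,260),side=(215,150,335,255)).items():
    c=dict(np.load(n+"0.npz"));X=cloud(c)
    cv2.imwrite(f"pics/crop_{n}.png",cv2.resize(c["p"][y0:y1,x0:x1,::-1],None,fx=5 if n=="scene" else 4,fy=5 if n=="scene" else 4,interpolation=cv2.INTER_CUBIC))
    roi=np.zeros(c["d"].shape,bool);roi[y0:y1,x0:x1]=1
    hsv=cv2.cvtColor(c["p"],cv2.COLOR_RGB2HSV)
    z=X[...,2]
    blk=roi&(c["p"].max(2)<60)&(z>.055)&(z<.1)
    alu=roi&(hsv[...,1]<70)&(hsv[...,2]>110)&(z>.06)&(z<.1)
    # only top-ish
    for nm,m in(("blk",blk),("alu",alu)):
        P=X[m];P=P[P[:,2]>.07]
        if len(P)<5:print(n,nm,len(P));continue
        q=np.median(P,0);P=P[np.linalg.norm(P-q,axis=1)<.15]
        q=P.mean(0);w=np.linalg.svd(P[:,:2]-q[:2])[2][0];s=(P[:,:2]-q[:2])@w
        print(n,nm,len(P),q.round(4),np.degrees(np.arctan2(w[1],w[0])).round(1),(q[:2]+w*s.min()).round(3),(q[:2]+w*s.max()).round(3),np.percentile(P[:,2],[5,50,95]).round(4))
E
```

```text
scene blk 228 [0.5414 0.0249 0.0802] -87.1 [0.538 0.093] [ 0.545 -0.046] [0.072  0.0815 0.0848]
scene alu 416 [ 0.5476 -0.1515  0.0802] -87.6 [ 0.543 -0.046] [ 0.552 -0.244] [0.072  0.0812 0.0844]
side blk 156 [0.5326 0.0267 0.078 ] -86.6 [0.529 0.095] [ 0.537 -0.041] [0.0711 0.0781 0.0835]
side alu 222 [ 0.5429 -0.149   0.0785] -87.6 [ 0.538 -0.043] [ 0.547 -0.24 ] [0.0739 0.0784 0.0832]
```

View pics/crop_scene.png

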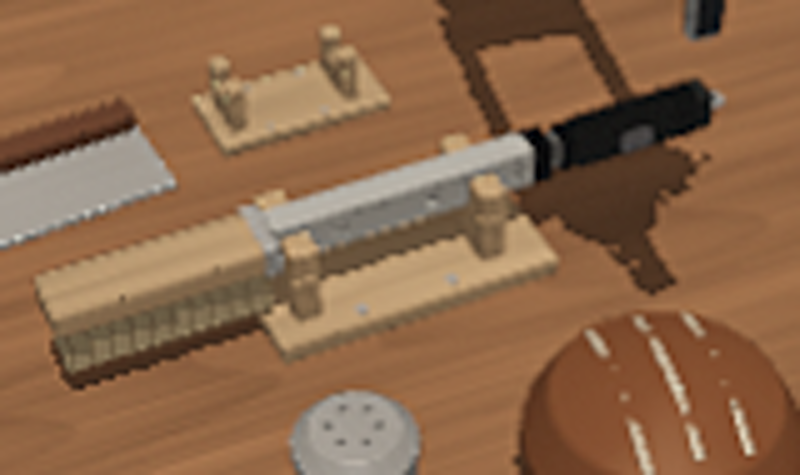

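The crop shows the larger wooden rest with the brush in it. The grey button is on the +x (loaf) side of the black grip, at about scene (288,192). The handle points along +y (about 92.6°). I'll move above the grip and look with the wrist camera.

```bash
python3 -m pendant '{"commands":[[0.15,-0.7,0.6,0,0,-0.25,1],[0.15,-0.7,0.6,0,0,-0.25,1],[0.15,-0.7,0.6,0,0,0,1],[0,0,0,0,0,0,1]]}'
python3 - <<'E'
from plant import arm
from h import *
c=snap(arm,"wrist");np.savez("wrist1.npz",**c);cv2.imwrite("pics/wrist1.png",c["p"][:,:,::-1])
s=dict(np.load("scene0.npz"));X=cloud(s)
# button blob seen in scene and side -> triangulation
for n,roi in(("scene",(278,182,298,200)),):
    print(plane(s,[[287.6,192.4]],.066))
for nm,uv in dict(loaf=(293,240),shaker=(231,250),basket=(383,150),scraper=(172,203)).items():
    print(nm,X[uv[1],uv[0]].round(3))
E
```

```text
time_s: 0.43
ee_pos: [0.5302, 0.018, 0.2218]
tool_rot: [-2.16, -2.258, 0.02]
force: [-2.1, -0.2, -2.7]
opening: 1.002
grasp_force: 0.0
[[0.55050339 0.03444414 0.066     ]]
loaf [ 0.776 -0.068  0.093]
shaker [ 0.754 -0.249  0.108]
basket [0.442 0.541 0.05 ]
scraper [ 0.383 -0.335  0.009]
```

View pics/wrist1.png

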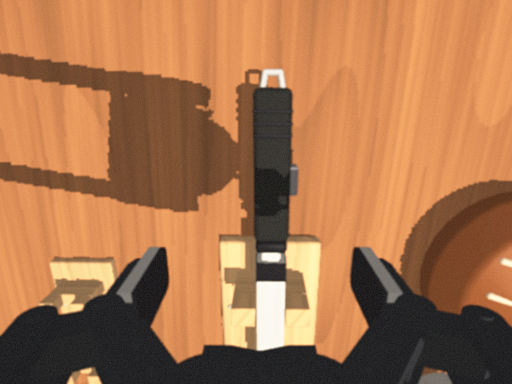

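The wrist view shows the grip at columns 253–292 and rows 88–250. The button is on its right side at (295,180), the tube at (270,315), and the open fingers are at the bottom.

```bash
python3 - <<'E'
from plant import arm
from h import *
c=dict(np.load("wrist1.npz"))
o=arm.get_obs();print(o["ee_pos"],o["tool_rot"],o["force"])
m=(c["p"].max(2)<60);m[:,:240]=0;m[:,300:]=0;m[:86]=0;m[250:]=0
for v in(100,130,160,210,240):
    u=np.where(m[v])[0];print(v,u.min(),u.max(),plane(c,[[u.min(),v],[u.max(),v],[u.mean(),v]],.081).round(4).tolist())
print("button",plane(c,[[295,166],[295,180],[295,194]],.073).round(4).tolist())
print("tube end/grip ends",plane(c,[[272,88],[270,250],[270,262]],.081).round(4).tolist())
t=(c["p"].min(2)>170);
for v in(290,335):
    u=np.where(t[v,245:300])[0]+245;print(v,plane(c,[[u.min(),v],[u.max(),v]],.080).round(4).tolist())
X=cloud(c);print(X[130,270],X[335,270])
E
```

```text
[0.53447227 0.01721653 0.2258158 ] [-2.16468714 -2.26249876  0.01215897] [ 0.25001844 -0.0540449   0.43677965]
100 254 290 [[0.5218, 0.0888, 0.081], [0.545, 0.0898, 0.081], [0.5329, 0.0893, 0.081]]
130 254 289 [[0.5225, 0.0695, 0.081], [0.5457, 0.0706, 0.081], [0.5327, 0.07, 0.081]]
160 254 288 [[0.5233, 0.0492, 0.081], [0.5465, 0.0503, 0.081], [0.5331, 0.0497, 0.081]]
210 255 287 [[0.5255, 0.0127, 0.081], [0.5484, 0.0139, 0.081], [0.5369, 0.0133, 0.081]]
240 257 284 [[0.5279, -0.0109, 0.081], [0.5479, -0.0099, 0.081], [0.5379, -0.0104, 0.081]]
button [[0.5524, 0.0446, 0.073], [0.5532, 0.0343, 0.073], [0.5541, 0.0237, 0.073]]
tube end/grip ends [[0.533, 0.0967, 0.081], [0.538, -0.0187, 0.081], [0.5385, -0.0288, 0.081]]
290 [[0.5297, -0.0549, 0.08], [0.5509, -0.0537, 0.08]]
335 [[0.5316, -0.0988, 0.08], [0.5647, -0.0968, 0.08]]
[0.53312446 0.07012718 0.08212761] [ 0.54239467 -0.09831437  0.07977673]
```

```bash
python3 -m pendant '{"commands":[[0.42,0.05,0,0,0,0,1],[0,0,0.9,0,0,0,1],[0,0,0.9,0,0,0,1],[0,0,0.85,0,0,0,1],[0,0,0,0,0,0,1]]}'
python3 -m pendant '{"commands":[[0,0,0,0,0,0,1],[0,0,0,0,0,0,1]]}'
python3 - <<'E'
from plant import arm
from h import *
o=arm.get_obs();print(o["ee_pos"],o["tool_rot"])
c=snap(arm,"scene");np.savez("scene2.npz",**c)
w=snap(arm,"wrist");np.savez("wrist2.npz",**w)
a=cv2.resize(c["p"][150:240,210:330],(480,360),interpolation=cv2.INTER_CUBIC);b=cv2.resize(w["p"],(480,360))
cv2.imwrite("pics/g2.png",np.vstack([a,b])[:,:,::-1][:600] if 0 else cv2.resize(np.hstack([a,b]),(800,300))[:,:,::-1])
E
```

```text
time_s: 0.9
ee_pos: [0.5385, 0.0332, 0.1199]
tool_rot: [-2.167, -2.264, 0.01]
force: [-1.5, 0.2, -1.0]
opening: 1.002
grasp_force: 0.0
time_s: 1.07
ee_pos: [0.5438, 0.0328, 0.1281]
tool_rot: [2.171, 2.267, 0.003]
force: [-0.2, -1.3, -0.1]
opening: 1.0
grasp_force: 0.0
[0.54384199 0.03279294 0.12814537] [2.17098235 2.26744458 0.00305414]
```

View pics/g2.png

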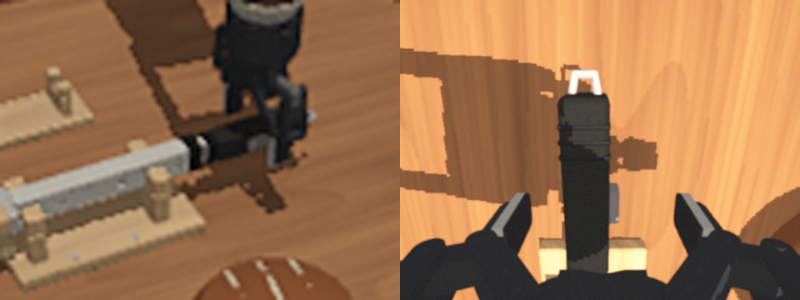

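The left half (scene) shows the fingers straddling the grip. In the wrist half the button is at about (273,258) in full pixels, and the fingers are level with it on both sides. I'll re-measure from close up.

```bash
python3 - <<'E'
from plant import arm
from h import *
o=arm.get_obs();print(o["ee_pos"],o["tool_rot"])
c=dict(np.load("wrist2.npz"))
x=[(612-400)*1.28+0]; 
g=c["p"].astype(int)
for u in(270,274,278): print(u,[int(g[v,u].sum()//3) for v in range(220,300,4)])
print(plane(c,[[276,236],[276,260],[276,284]],.073).round(4).tolist())
m=c["p"].max(2)<75
for v in(140,200,300):
    u=np.where(m[v,190:300])[0]+190;print(v,u.min(),u.max(),plane(c,[[u.min(),v],[u.max(),v]],.081).round(4).tolist())
E
```

```text
[0.54433987 0.0327509  0.12909177] [2.16964486 2.26621315 0.00534984]
270 [84, 161, 164, 164, 101, 105, 111, 114, 116, 115, 111, 113, 114, 114, 110, 109, 113, 166, 164, 163]
274 [106, 161, 161, 160, 100, 102, 107, 113, 111, 110, 111, 111, 114, 114, 112, 113, 107, 166, 166, 164]
278 [139, 165, 163, 166, 125, 107, 108, 106, 107, 108, 108, 110, 110, 107, 110, 205, 124, 170, 169, 170]
[[0.5523, 0.0482, 0.073], [0.553, 0.0363, 0.073], [0.5538, 0.0236, 0.073]]
140 202 266 [[0.5215, 0.0905, 0.081], [0.5455, 0.0916, 0.081]]
200 204 268 [[0.5221, 0.0667, 0.081], [0.5475, 0.0677, 0.081]]
300 212 265 [[0.5251, 0.0195, 0.081], [0.5486, 0.0205, 0.081]]
```

```bash
python3 -m pendant '{"commands":[[0.06,-0.2,0.3,0,0,0,1],[0,0,0,0,0,0,1],[0,0,0,0,0,0,1],[0,0,0,0,0,0,1]]}'
```

```text
time_s: 1.5
ee_pos: [0.5349, 0.035, 0.1155]
tool_rot: [2.171, 2.268, 0.002]
force: [1.1, -0.4, 0.0]
opening: 1.0
grasp_force: 0.0
```

```bash
python3 -m pendant '{"commands":[[0,0,0,0,0,0,0.3],[0,0,0,0,0,0,0],[0,0,0,0,0,0,0],[0,0,0,0,0,0,0],[0,0,0,0,0,0,0]]}'; python3 -m pendant '{"commands":[[0,0,0,0,0,0,0],[0,0,0,0,0,0,0],[0,0,0,0,0,0,0]]}'
```

```text
time_s: 1.92
ee_pos: [0.5341, 0.0351, 0.1142]
tool_rot: [2.172, 2.269, 0.001]
force: [0.1, 2.6, 4.0]
opening: 0.302
grasp_force: 24.2
time_s: 2.17
ee_pos: [0.534, 0.0351, 0.1142]
tool_rot: [2.172, 2.269, 0.0]
force: [-0.4, 0.7, 3.6]
opening: 0.301
grasp_force: 63.0
```

```bash
python3 -m pendant '{"commands":[[0.3,0,0,0,0,0,0],[0.5,-0.005,0,0,0,0,0],[0.5,-0.005,0,0,0,0,0],[0.5,-0.005,0,0,0,0,0],[0.4,-0.005,0,0,0,0,0]]}'; python3 -m pendant '{"commands":[[0.4,0,0,0,0,0,0],[0.3,0,0,0,0,0,0],[0.1,0,0,0,0,0,0],[0,0,0,0,0,0,0]]}'
```

```text
time_s: 2.58
ee_pos: [0.5291, 0.1241, 0.1138]
tool_rot: [2.171, 2.269, -0.0]
force: [1.8, -3.2, 0.4]
opening: 0.297
grasp_force: 62.8
time_s: 2.92
ee_pos: [0.5275, 0.1563, 0.1138]
tool_rot: [-2.17, -2.27, -0.001]
force: [-0.0, 2.5, 1.0]
opening: 0.292
grasp_force: 62.7
```

```bash
python3 -m pendant '{"commands":[[0.2,0,0,0,0,0,0],[0.15,0,0,0,0,0,0],[0,0,0,0,0,0,0]]}'; python3 -m pendant '{"commands":[[0.15,0,0,0,0,0,0],[0,0,0,0,0,0,0],[0,0,0,0,0,0,0]]}'
```

```text
time_s: 3.17
ee_pos: [0.5273, 0.1675, 0.1137]
tool_rot: [2.171, 2.268, -0.004]
force: [0.7, -9.2, 1.1]
opening: 0.296
grasp_force: 62.7
time_s: 3.42
ee_pos: [0.5274, 0.1685, 0.1136]
tool_rot: [2.167, 2.265, -0.015]
force: [1.3, -31.4, 3.9]
opening: 0.295
grasp_force: 63.1
```

The solid stop is reached: about 133 mm of travel including slack, and the pull force climbs to 31 N. I'll ease off a little and open.

```bash
python3 -m pendant '{"commands":[[-0.1,0,0,0,0,0,0],[0,0,0,0,0,0,0],[0,0,0,0,0,0,1],[0,0,0,0,0,0,1],[0,0,0,0,0,0,1]]}'; python3 -m pendant '{"commands":[[0,0,0,0,0,0,1],[0,0,-0.8,0,0,0,1],[0,0,-1,0,0,0,1],[0,0,-1,0,0,0,1],[0,0,0,0,0,0,1]]}'
python3 - <<'E'
from plant import arm
from h import *
w=snap(arm,"wrist");np.savez("wrist3.npz",**w)
c=snap(arm,"scene");np.savez("scene3.npz",**c);print(arm.get_obs()["ee_pos"],arm.get_obs()["tool_rot"])
a=cv2.resize(c["p"][140:240,160:330],(510,300),interpolation=cv2.INTER_CUBIC);b=cv2.resize(w["p"],(400,300))
cv2.imwrite("pics/g3.png",cv2.resize(np.hstack([a,b]),(800,264))[:,:,::-1])
E
```

```text
time_s: 3.83
ee_pos: [0.5268, 0.171, 0.1136]
tool_rot: [-2.173, -2.268, 0.0]
force: [-0.3, -0.4, 0.4]
opening: 0.712
grasp_force: 0.0
time_s: 4.25
ee_pos: [0.5311, 0.1722, 0.2349]
tool_rot: [2.166, 2.264, 0.018]
force: [1.3, 0.7, 0.8]
opening: 1.001
grasp_force: 0.0
[0.52827765 0.17158793 0.22846113] [2.17004996 2.26780966 0.00678639]
```

View pics/g3.png

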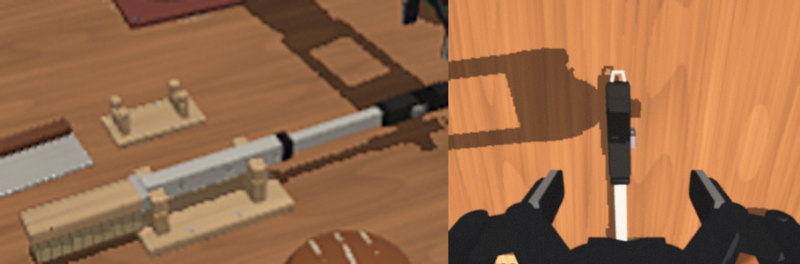

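The handle is out, with the bright inner tube showing between the outer tube and the grip. The button stands proud at wrist (268,202). I'll check the extension and the shoulder position.

```bash
python3 - <<'E'
from plant import arm
from h import *
c=dict(np.load("wrist3.npz"));g=c["p"].astype(int)
for u in(266,269): print(u,[(v,int(g[v,u].sum()//3)) for v in range(170,232,3)])
for v in(186,202,218):
    print(v,[int(g[v,u].sum()//3) for u in range(225,285,2)])
print(plane(c,[[268,186],[268,202],[268,217]],.073).round(4).tolist())
m=c["p"].max(2)<70
for v in(130,150,240):
    u=np.where(m[v,215:285])[0]+215;print(v,plane(c,[[u.min(),v],[u.max(),v]],.081).round(4).tolist())
s=dict(np.load("scene3.npz"));X=cloud(s);hsv=cv2.cvtColor(s["p"],cv2.COLOR_RGB2HSV)
roi=np.zeros(s["d"].shape,bool);roi[180:225,205:280]=1
m=roi&(hsv[...,1]<70)&(hsv[...,2]>110)&(X[...,2]>.06);P=X[m]
print(len(P),P[P[:,1]<-.04].min(0),P[:,1].min(),P[:,1].max())
for a in np.arange(-.24,-.03,.03):
    q=P[(abs(P[:,1]-a)<.006)&(P[:,2]>.076)];print(a.round(2),len(q),q[:,0].min().round(4),q[:,0].max().round(4))
E
```

```text
266 [(170, 89), (173, 136), (176, 142), (179, 141), (182, 141), (185, 129), (188, 81), (191, 122), (194, 92), (197, 107), (200, 175), (203, 172), (206, 173), (209, 175), (212, 174), (215, 162), (218, 140), (221, 143), (224, 142), (227, 129), (230, 127)]
269 [(170, 92), (173, 152), (176, 149), (179, 151), (182, 147), (185, 137), (188, 81), (191, 134), (194, 103), (197, 118), (200, 197), (203, 194), (206, 193), (209, 190), (212, 184), (215, 171), (218, 151), (221, 151), (224, 150), (227, 152), (230, 154)]
186 [81, 80, 78, 56, 24, 32, 35, 31, 28, 30, 29, 36, 35, 34, 34, 31, 31, 34, 24, 36, 86, 110, 114, 134, 156, 153, 146, 145, 141, 140]
202 [77, 82, 86, 71, 32, 29, 27, 38, 34, 34, 35, 33, 29, 33, 33, 34, 22, 31, 30, 30, 127, 190, 194, 175, 147, 149, 147, 146, 143, 139]
218 [84, 80, 83, 79, 51, 45, 51, 53, 55, 55, 58, 52, 55, 58, 49, 59, 54, 55, 55, 48, 108, 151, 151, 156, 151, 146, 145, 148, 149, 143]
[[0.5408, 0.1791, 0.073], [0.5415, 0.166, 0.073], [0.5422, 0.1534, 0.073]]
130 [[0.5107, 0.2216, 0.081], [0.5347, 0.2226, 0.081]]
150 [[0.5117, 0.2073, 0.081], [0.5361, 0.2084, 0.081]]
240 [[0.516, 0.1362, 0.081], [0.5387, 0.137, 0.081]]
561 [ 0.52638402 -0.46634327  0.06001984] -0.4663432660738211 0.01059567448950235
-0.24 24 0.5267 0.5703
-0.21 24 0.5302 0.5682
-0.18 20 0.5346 0.5577
-0.15 21 0.5335 0.5552
-0.12 20 0.5319 0.554
-0.09 20 0.5299 0.5528
-0.06 18 0.5264 0.5497
```

The button is now at y ≈ 0.166, against 0.035 before, so the extension is 131 mm and the button is proud. I'll move to the tube balance point at about (0.5445, -0.143).

```bash
python3 -m pendant '{"commands":[[-0.6,0,0,0,0,0,1],[-0.9,0,0,0,0,0,1],[-0.9,0,0,0,0,0,1],[-0.9,0,0,0,0,0,1],[-0.9,0,0,0,0,0,1]]}'; python3 -m pendant '{"commands":[[-0.9,0,0,0,0,0,1],[-0.9,0,0,0,0,0,1],[-0.9,0,0,0,0,0,1],[-0.6,0,0,0,0,0,1],[-0.36,0,0,0,0,0,1]]}'; python3 -m pendant '{"commands":[[0,0,0,0,0,0,1],[0,0,0,0,0,0,1],[0,0,0,0,0,0,1],[0,0,0,0,0,0,1]]}'
python3 - <<'E'
from plant import arm
from h import *
w=snap(arm,"wrist");np.savez("wrist4.npz",**w)
print(arm.get_obs()["ee_pos"],arm.get_obs()["tool_rot"])
cv2.imwrite("pics/g4.png",w["p"][:,:,::-1])
E
```

```text
time_s: 4.77
ee_pos: [0.533, 0.0022, 0.2237]
tool_rot: [-2.169, -2.268, 0.003]
force: [0.5, 1.1, -0.8]
opening: 0.994
grasp_force: 0.0
time_s: 5.18
ee_pos: [0.5397, -0.1454, 0.2238]
tool_rot: [-2.173, -2.265, 0.002]
force: [-0.3, 0.1, -0.2]
opening: 1.0
grasp_force: 0.0
time_s: 5.52
ee_pos: [0.5406, -0.1416, 0.2254]
tool_rot: [-2.17, -2.27, 0.0]
force: [-0.3, -0.9, -1.0]
opening: 0.997
grasp_force: 0.0
[ 0.54073671 -0.14164763  0.22559778] [-2.16978709e+00 -2.27084211e+00 -2.66442927e-05]
```

View pics/g4.png

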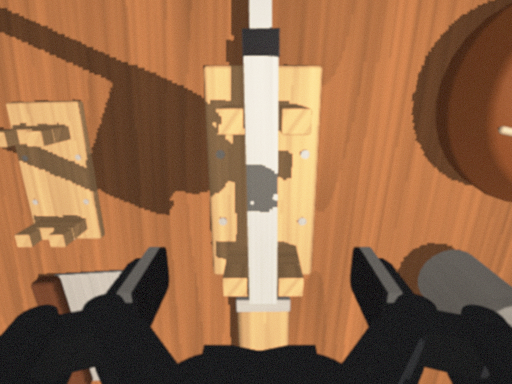

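The wrist view shows the tube (columns 246–278) between the cheeks, which are at rows 108–134 and 277–295, with the shoulder at row 300. I'll compute the target.

```bash
python3 - <<'E'
from h import *
c=dict(np.load("wrist4.npz"))
print("cheeks far in/near in",plane(c,[[262,133],[262,276]],.074).round(4).tolist())
print("shoulder",plane(c,[[263,299]],.08).round(4).tolist())
for v in(90,150,200,250):
    g=c["p"][v].astype(int); m=(g.max(1)-g.min(1))<35; m[:235]=0;m[290:]=0; u=np.where(m)[0]
    print(v,u.min(),u.max(),plane(c,[[u.min(),v],[u.max(),v]],.080).round(4).tolist())
E
```

```text
cheeks far in/near in [[0.5413, -0.0933, 0.074], [0.5468, -0.208, 0.074]]
shoulder [[0.5484, -0.2255, 0.08]]
90 245 277 [[0.5287, -0.065, 0.08], [0.5497, -0.0641, 0.08]]
150 247 277 [[0.5314, -0.1047, 0.08], [0.5521, -0.1037, 0.08]]
200 247 275 [[0.5326, -0.1413, 0.08], [0.5529, -0.1403, 0.08]]
250 249 275 [[0.5355, -0.1817, 0.08], [0.5554, -0.1808, 0.08]]
```

```bash
python3 -m pendant '{"commands":[[-0.07,0.05,0.6,0,0,0,1],[0,0,0.9,0,0,0,1],[0,0,0.9,0,0,0,1],[0,0,0.35,0,0,0,1],[0,0,0,0,0,0,1]]}'; python3 -m pendant '{"commands":[[0,0,0,0,0,0,1],[0,0,0,0,0,0,1],[0,0,0,0,0,0,1]]}'
```

```text
time_s: 5.98
ee_pos: [0.5399, -0.1435, 0.1112]
tool_rot: [-2.165, -2.265, 0.005]
force: [-0.6, -0.6, -0.8]
opening: 0.999
grasp_force: 0.0
time_s: 6.23
ee_pos: [0.5445, -0.1461, 0.1182]
tool_rot: [2.169, 2.267, 0.002]
force: [-0.3, -0.1, 0.1]
opening: 1.002
grasp_force: 0.0
```

```bash
python3 -m pendant '{"commands":[[0.05,-0.03,0.1,0,0,0,1],[0,0,0,0,0,0,1],[0,0,0,0,0,0,0.3],[0,0,0,0,0,0,0],[0,0,0,0,0,0,0]]}'; python3 -m pendant '{"commands":[[0,0,0,0,0,0,0],[0,0,0,0,0,0,0],[0,0,0,0,0,0,0],[0,0,0,0,0,0,0],[0,0,0,0,0,0,0]]}'
```

```text
time_s: 6.65
ee_pos: [0.5417, -0.144, 0.1122]
tool_rot: [2.172, 2.269, 0.0]
force: [0.7, -0.1, 0.4]
opening: 0.603
grasp_force: 0.0
time_s: 7.07
ee_pos: [0.542, -0.1442, 0.1122]
tool_rot: [2.172, 2.269, 0.001]
force: [2.3, -1.1, 0.7]
opening: 0.248
grasp_force: 60.2
```

```bash
python3 -m pendant '{"commands":[[0,0,-0.15,0,0,0,0],[0,0,-0.2,0,0,0,0],[0,0,-0.3,0,0,0,0],[0,0,-0.3,0,0,0,0],[0,0,0,0,0,0,0]]}'; python3 -m pendant '{"commands":[[0,0,-0.3,0,0,0,0],[0,0,-0.45,0,0,0,0],[0,0,-0.5,0,0,0,0],[0,0,-0.5,0,0,0,0],[0,0,-0.45,0,0,0,0]]}';python3 -m pendant '{"commands":[[0,0,-0.3,0,0,0,0],[0,0,-0.15,0,0,0,0],[0,0,0,0,0,0,0],[0,0,0,0,0,0,0],[0,0,0,0,0,0,0]]}'
python3 - <<'E'
from plant import arm
from h import *
c=snap(arm,"scene");s=snap(arm,"side");np.savez("scene5.npz",**c);np.savez("side5.npz",**s);o=arm.get_obs();print(o["ee_pos"],o["tool_rot"],o["force"],o["wrist_torque"])
cv2.imwrite("pics/g5.png",np.hstack([cv2.resize(c["p"][100:280,130:370],(400,300)),cv2.resize(s["p"][80:290,170:450],(400,300))])[:,:,::-1])
X=cloud(c)
hsv=cv2.cvtColor(c["p"],cv2.COLOR_RGB2HSV)
m=(X[...,2]>.14)&(X[...,2]<.24)&(abs(X[...,0]-.545)<.03)
for a in np.arange(-.38,.24,.04):
    q=X[m&(abs(X[...,1]-a)<.008)]
    if len(q):print(a.round(2),len(q),np.percentile(q[:,2],[2,98]).round(4),np.median(q[:,0]).round(4))
E
```

```text
time_s: 7.48
ee_pos: [0.5424, -0.1443, 0.152]
tool_rot: [2.171, 2.268, 0.001]
force: [0.8, -0.4, -1.9]
opening: 0.25
grasp_force: 61.3
time_s: 7.9
ee_pos: [0.541, -0.1438, 0.2388]
tool_rot: [-2.172, -2.269, 0.001]
force: [0.8, 0.2, -2.7]
opening: 0.251
grasp_force: 61.3
time_s: 8.32
ee_pos: [0.5409, -0.1436, 0.2543]
tool_rot: [-2.171, -2.268, 0.002]
force: [-0.5, -0.1, -2.7]
opening: 0.25
grasp_force: 61.3
[ 0.54093206 -0.14369992  0.25435244] [-2.17077614e+00 -2.26755223e+00  1.49475099e-03] [ 0.76342855 -0.18707541 -3.17949819] [-0.00418934 -0.02110967 -0.01515531]
-0.38 51 [0.1692 0.222 ] 0.5566
-0.34 125 [0.1675 0.2226] 0.5664
-0.3 122 [0.1688 0.2236] 0.5651
-0.26 119 [0.1673 0.2234] 0.5624
-0.22 61 [0.1987 0.2266] 0.5544
-0.18 57 [0.1972 0.226 ] 0.552
-0.14 32 [0.1842 0.2246] 0.5637
-0.1 49 [0.1956 0.2262] 0.5489
-0.06 56 [0.1961 0.2263] 0.5463
-0.02 27 [0.2011 0.2253] 0.5411
0.02 34 [0.2024 0.2216] 0.5373
0.06 33 [0.2008 0.2216] 0.5353
0.1 39 [0.2    0.2226] 0.5353
0.14 44 [0.1968 0.2256] 0.5383
0.18 36 [0.1952 0.2255] 0.536
0.22 33 [0.1951 0.2264] 0.535
```

View pics/g5.png

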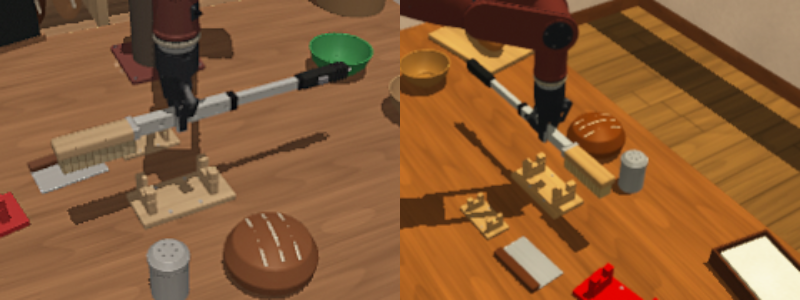

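The brush is clear of the rest and level, with its axis at about z = 0.21 all along. It is extended, bristles down, and the other objects have not moved. I'll let it settle and hand in.

```bash
python3 -m pendant '{"commands":[[0,0,0,0,0,0,0],[0,0,0,0,0,0,0],[0,0,0,0,0,0,0],[0,0,0,0,0,0,0]]}'; python3 -c "
from plant import arm
print(arm.sign_off())"
```

```text
time_s: 8.75
ee_pos: [0.5416, -0.144, 0.2557]
tool_rot: [-2.172, -2.269, 0.0]
force: [0.5, -0.6, -2.9]
opening: 0.251
grasp_force: 61.3
the job is handed in; nothing more can be done
None
```

The brush is extended to the second stop with the button out, and the gripper holds it level by the tube about 21 cm above the counter; I handed the job in at 8.75 s, and it returned no verdict.

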